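Unblock a radio's sprung aerial and hold it at its length mark

ROBOT

A 6-joint arm with a two-finger parallel gripper is mounted at the origin on the work surface. World frame = base frame: x ahead of the robot, y to its left, z up, the work surface at z = 0. Lengths are in mm, angles in rad, forces in N, time in s.
With the tool pointing down it reaches from about 225 to 725 mm from the base axis. Payload 3.1 kg.
Tool frame: the origin (TCP) lies where the fingers leave the gripper's body, on its centre line; the fingertips stand 73 mm ahead of it and the grasp point (between the pads) lies 54 mm ahead of it; z points along the fingers, y is the line along which they close (so a half turn about z gives the same grasp; the last joint's range is limited). The gripper opens to 85 mm and grips with 20 to 120 N. Pads are 22 mm wide; open, the fingers measure 114 mm over their backs; the gripper's body (76 mm by 85 mm) begins 54 mm behind the grasp point. The pads swing forward as they close: fully open they stand 13 mm farther back than shut.
Start: joints at [-1.26, 0.048, 0.099, 1.622, 0, 1.443], TCP at [223.033, -475.262, 303.912] pointing down, gripper open.
Joint ranges: [-2.91, 2.91], [-0.99, 1.94], [-1.21, 1.42], [-2.12, 2.29], [-1.49, 1.47], [-3.14, 3.14]. Speed limits (rad/s): [2.79, 2.79, 3.14, 3.14, 3.14, 3.14].

INTERFACE

Orientations are given as a rotation vector (axis times angle).
In Python, from cell import sensors, get_image, get_calibration, sign_off, finder gives the robot as it stands. The module is installed in compiled form; this text tells all that it offers.
- The arm moves only by the tool carry_out, never from a script. Its argument "series" is one flat list of numbers, 6 for each row, row after row: the shift along the tool's x, y, z in mm, then the turn, a rotation vector about the tool's x, y, z in rad. A call has 1 to 12 rows; each row is the pose to reach, as a shift and turn from the pose commanded when the call began, along the tool's axes at that moment; what a row does not reach only later rows make up. A row lasts 1/12 s, in which the tool goes at most 41.7 mm and 7.16 degrees, less where a joint would pass 70% of its speed; a pose out of reach is approached as far as the arm can. A call with a gripper value outside its range is refused whole. "hand" is the closure in counts, from 0 (fully open) to 255 (shut), set as the call begins (left out, the last holds). The fingers move at their own pace and stop on an object; "grip_force" is the grip in N (left out, the last holds). Time passes only in rows, so rows that repeat a pose let the fingers close. It gives the time, the measured TCP pose, the force, the opening and the grip force at its end, in the units of the state.
- sensors.get_obs(): the state, without advancing time (a new reading comes with each control period).
- get_image(name): name is "side" or "top"; returns the picture (420x560x3 uint8, red, green, blue); there is no depth.
- get_calibration(name): a dict with "fx", "fy", "cx", "cy" (pixels), "dist" ([k1, k2, p1, p2, k3] as OpenCV has them; the pictures are not rectified), "world_from_camera" (4x4, takes a point from camera to world coordinates). Camera axes: x right, y down, z forward; pixel columns grow to the right and rows downward; lengths in mm; the calibration is good to about 2 mm. A picture is of the moment at which its call begins. get_calibration takes no time and is no camera call.
- sign_off(): hands the job in; it is judged then, once.
Trained networks look in the newest picture that a camera, given by its name, has taken for a name from the list of things; names that differ only in an ending like _2 or _b are one class to them, and where a whole thing is asked for, a point or a joint stands for the part that bears it (a point fixed in the world has none). Each returns a list of dicts, best first, with "confidence" (0 to 1); they miss things now and then, are a little off and sometimes report something else, mostly with a low value. They report only what shows in the picture. A call takes as long as a camera call. They do not tell look-alikes from the thing itself.
- finder.regions_of(camera, thing): "mask" (420x560 bool, what is visible of it) and "bbox" ([left, top, width, height] in pixels, round what is visible of it).
The state is a dict: "t": time; "joint_positions": joint angles; "joint_vel": joint speeds; "joint_torque": joint torques, N m; "eef_pos": TCP position; "ee_rot": TCP orientation; "ft_force": force on the tool from outside, world axes, zero at the start; "moment": the same for the moment, N m; "finger_gap": finger opening in mm; "gripper_force": force on a finger pad.
Only numpy, scipy, OpenCV 4.12 (cv2) and the standard library are available. Lean on these libraries where they do the work, as an engineer would, in place of code of your own. Each camera call takes 0.05 s, during which the arm holds its last target. There are 200 camera calls.

TASK

The circuit board standing in the opened radio's card guide blocks the aerial: slide the board straight up out of its guide (the rail on its top edge makes a good grip) and stand it upright in the slot of the wooden board stand, never letting it fall over. Then grip the block on the aerial's end, pull the aerial out against its spring until the block's front face is level with the two upright pins of the steel length gauge, and finish still holding it there so that it can be measured. Leave the spray can, the tape roll and the screwdriver where they are.

Things in the scene. Friction and masses are not known exactly. Their poses are not given: they have to be found in the camera images.
- radio: Opened black radio case, fixed. Origin: on the bench under the front face of the retracted aerial's grip block. The aerial pulls out along -y; z is up. The case (190 along x, 150 along y, 60 high) lies at y = +55 to +205 mm; a steel sleeve (16 diameter, axis at x = 0, height 40) sticks out of it to y = +35. The card guide (guide) stands in front of the block.
- guide (a point): Floor of the radio's aluminium card guide, 8 above the bench, at the radio's x = 0, y = -14; axes as the radio's. Two U posts, tops 50 above the bench, slot 6.5 wide (y) along x; their inner faces are 88 apart, outer faces 113 apart; 14.5 deep along y. The board stands in it; the aerial pulls out between the posts.
- aerial: Telescoping aerial. Its end is a black block 24 wide (x), 30 long (y), 30 high, 25 to 55 above the bench. Origin: centre of the block's front face; block reaches to y = +30, thin rod behind; axes as the radio's. Slides only along the radio's -y, 0 to 100 mm; a spring draws it back (3 N in, 5.5 N at 50, 7 N at 80 mm). The board in its guide stops it after 10 mm. Pinch across the width from above.
- board: Green circuit board, upright: 100 wide (x), 4 thick (y), 90 high (z), about 90 g; white rail 84 long, 10 thick, 14 high along its top edge (76 to 90 above the lower edge). Origin: middle of its lower edge, 8 above the bench while in the guide (it must rise 42 to clear it). It starts in the guide, parallel to the radio's x; chips on its -y face.
- stand: Wooden board stand, fixed: base 140 (x) by 70 (y) by 10 high, two end posts to 55 above the bench that form one slot along x: 12 wide (y), 114 long (x), centred on the origin. Origin: centre of the underside, on the bench. A board in the slot has its lower edge 10 above the bench and, let go, may lean up to 0.2 rad. Either way round will do.
- gauge: Length gauge, fixed across the pull-out path: flat steel bar 116 (x) by 10 (y) by 6 high with upright pins (6 diameter, tops 50 above the bench) at x = -52 and +52, y = 0. Origin: centre of the underside; axes as the radio's. It stands 45 to 80 out from the retracted block's front face. Mark reached: block's front face at the gauge's y = 0; the block passes above the bar, between the pins.
- can: Red spray can, 52 diameter, 150 high, loose. Origin: centre of its underside. Not to be moved.
- tape: Black tape roll lying flat, 68 diameter, 19 high, loose. Origin: centre of its underside. Not to be moved.
- screwdriver: Screwdriver lying on the bench, 160 long, loose. Not to be moved.
Not all that is in view belongs to the job. There is more than one size of the board; the one meant has the size given above.

How it is judged:
By the outcome, as a careful person would: the job done as asked, in the order asked, and still so for the second after the job is handed in, while the arm keeps its last pose, push and grip.
It also fails if it takes over 54 s, if anything falls off the work surface, if the arm or the gripper's body presses on something with over 40 N, if the wrist force passes 120 N, or if a joint passes its speed limit or range.

## Working session

There is one attempt and no reset: what is moved stays moved. The work goes in short steps, Python scripts to look and compute and a tool call to move; the robot and the scene stay as the last step left them, time stands still between calls to the robot, and variables do not carry over. Pictures are saved under pics/ and viewed, at most 10 in all, crops included, and the job is handed in when it is done.

Besides the shell and the picture viewer there is one more tool, called after "Call:" as name(argument=value, ...) on one line, values as JSON. carry_out: Moves the arm, as the interface text tells. Its arguments: {"type":"object","properties":{"series":{"type":"array","items":{"type":"number"}},"hand":{"type":"number"},"grip_force":{"type":"number"}},"required":["series"]}

```bash
mkdir -p pics; python3 - <<'E'
from cell import sensors,get_image,get_calibration,finder
import cv2,numpy as np
for c in("side","top"):
    im=get_image(c); cv2.imwrite(f"pics/{c}0.png",im[:,:,::-1]); np.save(f"pics/{c}0.npy",im)
    k=get_calibration(c); print(c,[round(k[a],1) for a in("fx","fy","cx","cy")],k["dist"]); print(np.round(k["world_from_camera"],3))
    for t in("radio","board","stand","gauge","aerial","can","tape","screwdriver"):
        for r in finder.regions_of(c,t): print(c,t,round(r["confidence"],2),r["bbox"])
print(sensors.get_obs())
E
```

```text
side [523.9, 523.9, 292.3, 208.9] [0.05010225 0.         0.         0.         0.        ]
[[-9.94000e-01 -6.50000e-02  8.40000e-02  4.94467e+02]
 [-1.05000e-01  7.30000e-01 -6.75000e-01  6.14578e+02]
 [-1.70000e-02 -6.80000e-01 -7.33000e-01  7.91839e+02]
 [ 0.00000e+00  0.00000e+00  0.00000e+00  1.00000e+00]]
side radio 0.83 [242.9, 266.5, 137.1, 151.0]
side board 0.96 [263.0, 253.0, 60.2, 43.3]
side board 0.85 [186.8, 249.5, 32.0, 48.8]
side board 0.56 [278.1, 191.7, 11.8, 45.5]
side stand 0.9 [305.1, 137.1, 60.5, 31.9]
side gauge 0.53 [258.7, 247.1, 60.4, 23.3]
side aerial 0.52 [287.6, 280.8, 15.9, 26.8]
side can 0.89 [189.5, 180.7, 34.1, 73.2]
side tape 0.81 [377.7, 228.8, 40.6, 32.7]
side tape 0.18 [258.7, 246.2, 60.4, 23.7]
side screwdriver 0.67 [206.4, 151.5, 74.8, 12.9]
side screwdriver 0.28 [188.8, 179.8, 35.0, 71.8]
top [405.2, 405.2, 285.0, 214.5] [-0.00509041  0.          0.          0.          0.        ]
[[-1.10000e-02 -9.94000e-01  1.10000e-01  4.73842e+02]
 [-1.00000e+00  1.00000e-02 -1.40000e-02 -4.26300e+01]
 [ 1.20000e-02 -1.10000e-01 -9.94000e-01  7.06751e+02]
 [
[... 659 characters left out ...]
_positions': array([-1.25978685e+00,  4.79785400e-02,  9.92285546e-02,  1.62199784e+00,
        2.70326258e-05,  1.44302072e+00]), 'joint_vel': array([-3.48983886e-04,  1.24585093e-03,  3.41784342e-05, -3.31763586e-04,
        1.66239629e-03, -1.59613442e-03]), 'joint_torque': array([-3.39062390e-04, -3.38632822e+01,  3.20160985e+01,  7.77943478e-04,
       -2.48070473e-04,  3.59079081e-06]), 'eef_pos': array([ 223.04764398, -475.26462688,  303.93706956]), 'ee_rot': array([3.06624343e+00, 6.83716084e-01, 4.92542912e-05]), 'ft_force': array([ 0.32384435, -0.41731809,  0.18494284]), 'moment': array([-0.02439753,  0.02405315,  0.03632218]), 'gripper_force': 0.0, 'finger_gap': 85.17815876066527}
```

View pics/side0.png

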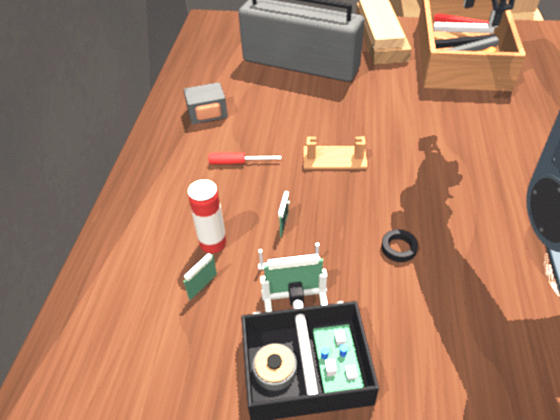

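View pics/top0.png

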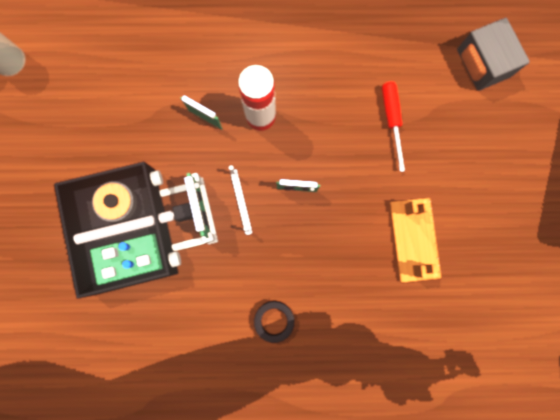

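The top view shows the radio at (118,230), guide and board at (200,208), gauge bar at (241,200), stand at (415,240), can at (258,98), tape at (274,321) and screwdriver at (395,125). There are three board candidates in the top view: (200,208) in the guide, (201,110) loose and (298,185) loose. The one in the guide fits because it is the widest (100 mm) and stands in the card guide. I'll confirm this in one enlarged crop.

```bash
python3 - <<'E'
import cv2,numpy as np
t=np.load("pics/top0.npy")[:,:,::-1]; s=np.load("pics/side0.npy")[:,:,::-1]
a=cv2.resize(t[155:255,150:260],None,fx=5,fy=5,interpolation=cv2.INTER_CUBIC)
b=cv2.resize(t[190:290,380:445],None,fx=3,fy=3,interpolation=cv2.INTER_CUBIC)
b2=cv2.resize(s[130:175,295:375],None,fx=3,fy=3,interpolation=cv2.INTER_CUBIC)
o=np.zeros((500,800,3),np.uint8); o[:,:550]=a; o[:300,555:750]=b; o[320:455,555:795]=b2
cv2.imwrite("pics/crop1.png",o)
c=cv2.resize(s[235:325,240:340],None,fx=6,fy=6,interpolation=cv2.INTER_CUBIC); cv2.imwrite("pics/crop2.png",c)
E
```

```text
(no output)
```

View pics/crop1.png

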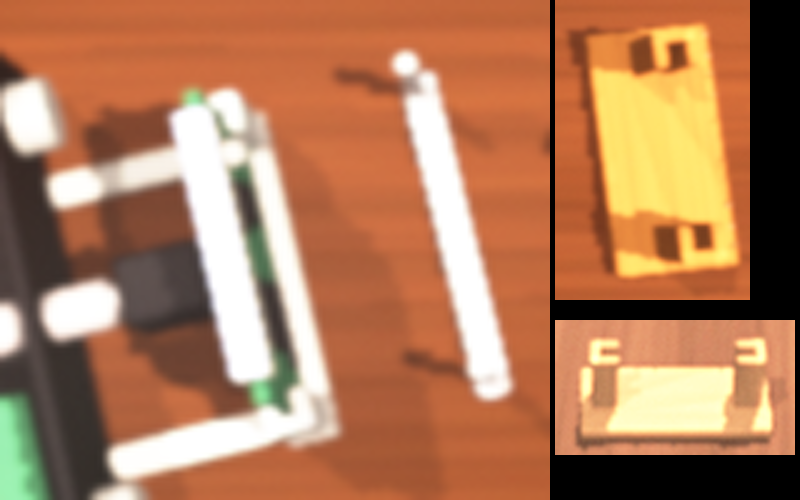

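View pics/crop2.png

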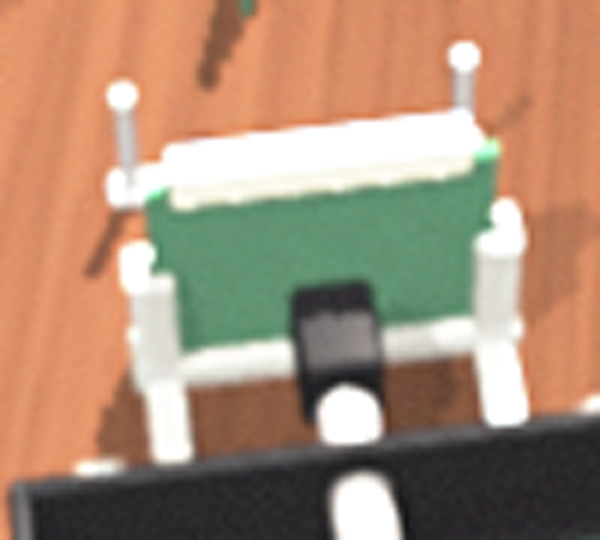

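The crops confirm it. The guide's board has its rail at top crop (172–272, 105–382) and spans both posts in the side crop (145–500). The gauge pins are at side crop (122,95) and (463,57). I'll fit poses to these points.

```bash
cat > h.py <<'E'
import numpy as np,cv2
from cell import get_calibration
from scipy.optimize import least_squares
def proj(c,P):
    k=get_calibration(c);K=np.array([[k["fx"],0,k["cx"]],[0,k["fy"],k["cy"]],[0,0,1]])
    M=np.linalg.inv(k["world_from_camera"])
    return cv2.projectPoints(np.float64(P).reshape(-1,1,3),cv2.Rodrigues(M[:3,:3])[0],M[:3,3],K,np.float64(k["dist"]))[0][:,0]
def place(p,L):
    L=np.float64(L);c,s=np.cos(p[2]),np.sin(p[2])
    return np.c_[p[0]+c*L[:,0]-s*L[:,1],p[1]+s*L[:,0]+c*L[:,1],L[:,2]]
def fit(obs,p0):  # obs: {cam:(local pts,pixels)}
    f=lambda p:np.concatenate([(proj(c,place(p,L))-px).ravel() for c,(L,px) in obs.items()])
    r=least_squares(f,p0,loss="soft_l1");return r.x,f(r.x).reshape(-1,2)
E
python3 - <<'E'
from h import *
T=lambda a:[((u+.5)/5-.5+150,(v+.5)/5-.5+155) for u,v in a]
S=lambda a:[((u+.5)/6-.5+240,(v+.5)/6-.5+235) for u,v in a]
B=lambda a:[(380+(u-555+.5)/3-.5,190+(v+.5)/3-.5) for u,v in a]
B2=lambda a:[(295+(u-555+.5)/3-.5,130+(v-320+.5)/3-.5) for u,v in a]
# top view: upward in image = +x world; -y of radio = image right
R=np.float64
rail=R([[42,-9,98],[42,-19,98],[-42,-19,98],[-42,-9,98]])
topR=T([(172,113),(207,105),(272,374),(232,383)])
L=np.r_[rail]; 
# side view: image left = +x. block top front edge, block top; rail top back edge ; board corners
sL=R([[12,0,55],[-12,0,55],[42,-9,84],[-42,-9,84],[50,-12,84]])
sP=S([(294,287),(368,282),(172,207),(474,170),(146,197)])
for nm,o in(("both",{"top":(L,topR),"side":(sL,sP)}),("top",{"top":(L,topR)}),("side",{"side":(sL,sP)})):
    p,e=fit(o,[480,150,.2]); print("radio",nm,np.round(p,3)); print(np.round(e,1).tolist())
pins=R([[52,0,50],[-52,0,50]])
bar=R([[58,5,6],[-58,-5,6]])
o={"top":(pins[:1],T([(405,63)])),"side":(pins,S([(122,95),(463,57)]))}
o["top"]=(np.r_[pins[:1],bar],T([(405,63),(405,85),(512,388)]))
for nm,q in(("both",o),("side",{"side":o["side"]}),("top",{"top":o["top"]})):
    g,e=fit(q,[480,80,.2]); print("gauge",nm,np.round(g,3),np.round(e,1).tolist())
base=R([[70,35,10],[70,-35,10],[-70,-35,10],[-70,35,10]])
o={"top":(base,B([(587,37),(706,25),(738,264),(618,277)])),"side":(base,B2([(580,435),(582,368),(768,368),(772,432)]))}
for nm,q in(("both",o),("side",{"side":o["side"]}),("top",{"top":o["top"]})):
    s,e=fit(q,[450,-220,.1]); print("stand",nm,np.round(s,3),np.round(e,1).tolist())
print("grid", [np.round(proj("top",[[x,y,0]]),0).tolist() for x,y in((480,100),(480,-200))])
E
```

```text
radio both [556.888 100.938  81.913]
[[0.3, 0.1], [-0.3, 0.2], [-1.2, -0.2], [0.3, -0.4], [-0.8, -0.9], [0.8, -1.7], [0.6, -0.0], [0.0, 0.5], [-0.0, 0.7]]
radio top [556.647 100.653  37.935]
[[0.4, 0.3], [-0.2, 0.3], [-0.9, -0.2], [0.6, -0.4]]
radio side [557.148 101.653 -81.465]
[[-1.1, -0.7], [0.6, -1.3], [0.4, 0.0], [-0.0, 1.1], [-0.2, 0.7]]
gauge both [ 575.663   24.614 -144.268] [[0.1, -0.0], [-0.5, -1.3], [-0.2, 0.4], [0.2, -0.2], [0.3, -0.7]]
gauge side [576.076  25.667  31.649] [[-0.1, 0.0], [0.1, -0.0]]
gauge top [575.278  24.164  -6.033] [[0.2, 0.2], [-0.4, -1.1], [0.2, 0.5]]
stand both [ 505.632 -276.301    6.367] [[-0.2, -0.7], [-0.3, -0.4], [-0.0, 0.6], [-0.5, 0.2], [0.5, -1.8], [0.0, -0.2], [-0.6, -0.2], [0.4, -0.7]]
stand side [ 5.05793e+02 -2.74082e+02  8.10000e-02] [[0.3, -1.2], [-0.1, 0.4], [-0.6, 0.5], [0.3, 0.0]]
stand top [ 505.519 -276.754    6.369] [[-0.1, -0.6], [-0.1, -0.4], [0.3, 0.6], [-0.1, 0.3]]
grid [[[198.0, 257.0]], [[370.0, 255.0]]]
```

Call:
carry_out(series=[22.5, -15, 0, 0, 0, -0.12, 45, -30, 0, 0, 0, -0.24, 67.5, -45, 0, 0, 0, -0.36, 90, -60, 0, 0, 0, -0.48, 112.5, -75, 0, 0, 0, -0.6, 135, -90, 0, 0, 0, -0.72, 157.5, -105, 0, 0, 0, -0.84, 180, -120, 0, 0, 0, -0.96, 202.5, -135, 0, 0, 0, -1.08, 225, -150, 0, 0, 0, -1.2, 247.5, -165, 0, 0, 0, -1.32, 270, -180, 0, 0, 0, -1.44], hand=0)

```text
t: 1.9
eef_pos: [391.5, -196.4, 304.1]
ee_rot: [1.847, 2.541, 0.0]
ft_force: [0.4, 0.5, -0.2]
finger_gap: 85.2
gripper_force: 0.0
```

```bash
cat > d.py <<'E'
import sys,numpy as np
from cell import sensors
from scipy.spatial.transform import Rotation as R
o=sensors.get_obs()
x,y,z,yaw=map(float,sys.argv[1:5])   # target TCP, yaw of tool y
C=R.from_rotvec(o["ee_rot"])
ty=np.array([np.cos(yaw),np.sin(yaw),0]);tz=np.array([0,0,-1]);G=R.from_matrix(np.c_[np.cross(ty,tz),ty,tz])
print("t",round(o["t"],2),"pos",o["eef_pos"].round(1),"q",o["joint_positions"].round(2),"F",o["ft_force"].round(1),"gap",round(o["finger_gap"],1),"gf",round(o["gripper_force"],1))
print("shift",C.inv().apply(np.array([x,y,z])-o["eef_pos"]).round(1),"turn",(C.inv()*G).as_rotvec().round(3))
E
python3 d.py 560 87 240 1.805
```

```text
t 1.9 pos [ 391.5 -196.4  304.1] q [-0.62 -0.18 -0.12  1.63 -0.    0.64] F [ 0.4  0.5 -0.2] gap 85.2 gf 0.0
shift [217.6 247.7  64.1] turn [-0.000e+00  1.000e-03 -1.491e+00]
```

Call:
carry_out(series=[18, 20.6, 4, 0, 0, -0.124, 36, 41.2, 8, 0, 0, -0.248, 54, 61.8, 12, 0, 0, -0.372, 72, 82.4, 16, 0, 0, -0.496, 91, 103, 20, 0, 0, -0.62, 109, 124, 24, 0, 0, -0.745, 127, 144.5, 28, 0, 0, -0.87, 145, 165, 32, 0, 0, -0.993, 163, 186, 36, 0, 0, -1.118, 181, 206.5, 40, 0, 0, -1.242, 200, 227, 44, 0, 0, -1.366, 217.5, 247.5, 48, 0, 0, -1.49])

```text
t: 2.9
eef_pos: [561.4, 86.2, 255.7]
ee_rot: [-0.366, 3.12, 0.0]
ft_force: [-0.7, -0.2, 0.6]
finger_gap: 85.6
gripper_force: 0.0
```

```bash
python3 d.py 560 87 145 1.805; python3 - <<'E'
from cell import get_image
import cv2,numpy as np
t=get_image("top")[:,:,::-1];s=get_image("side")[:,:,::-1]
a=cv2.resize(t[150:260,150:260],(396,396));b=cv2.resize(s[180:315,220:355],(396,396))
cv2.imwrite("pics/c3.png",np.hstack([a,b]))
E
```

```text
t 2.9 pos [561.4  86.2 255.7] q [ 0.03  0.15  0.12  1.53  0.   -0.2 ] F [-0.7 -0.2  0.6] gap 85.6 gf 0.0
shift [  1.2   1.1 110.7] turn [ 0.  0. -0.]
```

View pics/c3.png

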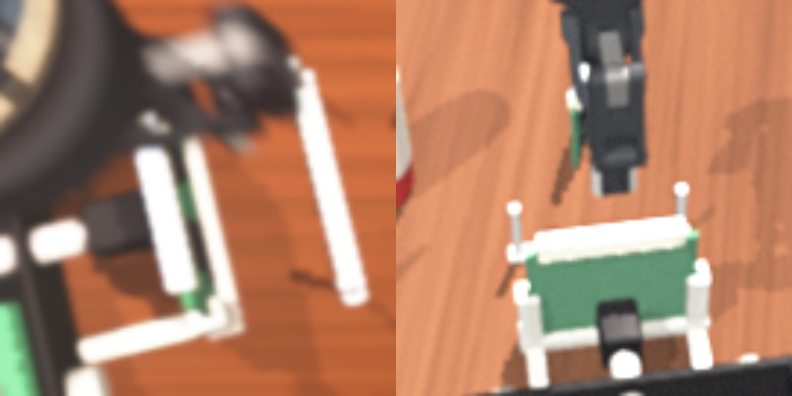

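The side crop shows the open fingers at (613,180), centred above the rail (612,235), and nothing is in the way. I'll go down and close.

Call:
carry_out(series=[0, 0, 12, 0, 0, 0, 0, 0, 27, 0, 0, 0, 1, 1, 42, 0, 0, 0, 1, 1, 57, 0, 0, 0, 1, 1, 71, 0, 0, 0, 1, 1, 83, 0, 0, 0, 1, 1, 93, 0, 0, 0, 1, 1, 101, 0, 0, 0, 1, 1, 107, 0, 0, 0, 1, 1, 110, 0, 0, 0, 1, 1, 110, 0, 0, 0])

```text
t: 3.92
eef_pos: [559.4, 85.3, 145.3]
ee_rot: [0.356, -3.121, -0.0]
ft_force: [-1.0, -0.2, -0.1]
finger_gap: 85.6
gripper_force: 0.0
```

Call:
carry_out(series=[0, 0, 0, 0, 0, 0, 0, 0, 0, 0, 0, 0, 0, 0, 0, 0, 0, 0, 0, 0, 0, 0, 0, 0, 0, 0, 0, 0, 0, 0, 0, 0, 0, 0, 0, 0, 0, 0, 0, 0, 0, 0, 0, 0, 0, 0, 0, 0, 0, 0, 0, 0, 0, 0, 0, 0, 0, 0, 0, 0], hand=200, grip_force=25)

```text
t: 4.75
eef_pos: [559.6, 85.4, 145.9]
ee_rot: [0.356, -3.121, -0.0]
ft_force: [-0.6, 0.2, -0.1]
finger_gap: 18.4
gripper_force: 0.0
```

Call:
carry_out(series=[0, 0, 0, 0, 0, 0, 0, 0, 0, 0, 0, 0, 0, 0, 0, 0, 0, 0, 0, 0, 0, 0, 0, 0, 0, 0, 0, 0, 0, 0, 0, 0, 0, 0, 0, 0], hand=255, grip_force=30)

```text
t: 5.25
eef_pos: [559.6, 85.8, 145.9]
ee_rot: [0.357, -3.121, -0.001]
ft_force: [-1.0, 1.4, 1.0]
finger_gap: 9.5
gripper_force: 30.2
```

Call:
carry_out(series=[0, 0, -3, 0, 0, 0, 0, 0, -7, 0, 0, 0, 0, 0, -12, 0, 0, 0, 0, 0, -18, 0, 0, 0, 0, 0, -25, 0, 0, 0, 0, 0, -33, 0, 0, 0, 0, 0, -42, 0, 0, 0, 0, 0, -53, 0, 0, 0, 0, 0, -65, 0, 0, 0, 0, 0, -77, 0, 0, 0, 0, 0, -86, 0, 0, 0, 0, 0, -90, 0, 0, 0])

```text
t: 6.25
eef_pos: [560.8, 85.3, 238.9]
ee_rot: [-0.355, 3.117, -0.001]
ft_force: [-0.1, -0.2, -0.4]
finger_gap: 9.6
gripper_force: 29.5
```

```bash
python3 d.py 505.6 -276 236 1.655; python3 d.py 505.6 -276 165 1.655;python3 - <<'E'
from cell import get_image
import cv2,numpy as np
s=get_image("side")[:,:,::-1]
cv2.imwrite("pics/c4.png",cv2.resize(s[160:320,210:370],(560,560)))
E
```

```text
t 6.25 pos [560.8  85.3 238.9] q [ 0.03  0.15  0.08  1.5  -0.   -0.19] F [-0.1 -0.2 -0.4] gap 9.6 gf 29.5
shift [ 135.  -339.6    2.8] turn [-0.001  0.004  0.143]
t 6.25 pos [560.8  85.3 238.9] q [ 0.03  0.15  0.08  1.5  -0.   -0.19] F [-0.1 -0.2 -0.4] gap 9.6 gf 29.5
shift [ 135.3 -339.5   73.7] turn [-0.001  0.004  0.143]
```

View pics/c4.png

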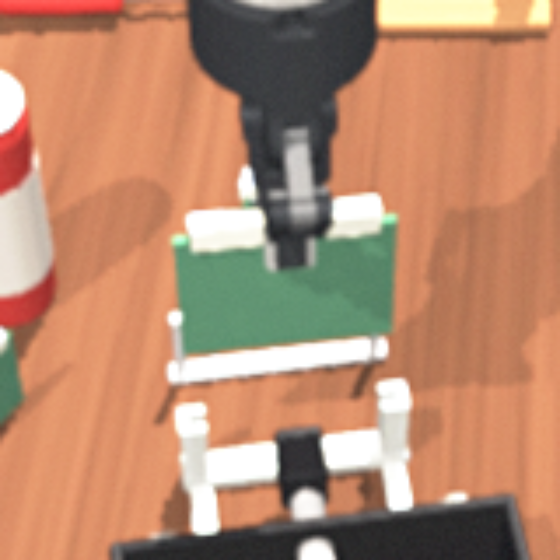

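The side crop shows the board lifted clear above the guide (lower edge at 345, posts' tops at 385–410), with the rail upright in the fingers. I'll carry it over to the stand.

Call:
carry_out(series=[2, -6, 0, 0, 0, 0, 8, -20, 0, 0, 0, 0.01, 17, -42, 0, 0, 0, 0.02, 28, -70, 0, 0, 0, 0.03, 40, -100, 0, 0, 0, 0.045, 52, -130, 0, 0, 0, 0.06, 64, -160, 0, 0, 0, 0.07, 76, -190, 0, 0, 0, 0.08, 88, -220, 0, 0, 0, 0.095, 100, -250, 0, 0, 0, 0.11, 110, -276, 0, 0, 0, 0.12, 119, -298, 0, 0, 0, 0.13])

```text
t: 7.3
eef_pos: [509.6, -234.0, 234.6]
ee_rot: [0.149, -3.136, -0.001]
ft_force: [0.3, -0.1, -0.9]
finger_gap: 9.7
gripper_force: 29.5
```

Call:
carry_out(series=[6, -17, 0, 0, 0, 0.005, 11, -29, 0, 0, 0, 0.008, 14, -37, 0, 0, 0, 0.01, 16, -41, 0, 0, 0, 0.013, 16, -41, 3, 0, 0, 0.013, 16, -41, 8, 0, 0, 0.013, 16, -41, 10, 0, 0, 0.013, 16, -41, 10, 0, 0, 0.013])

```text
t: 7.97
eef_pos: [498.8, -272.8, 224.7]
ee_rot: [0.135, -3.137, -0.002]
ft_force: [-0.3, 0.1, -1.1]
finger_gap: 9.4
gripper_force: 29.4
```

```bash
python3 d.py 504.6 -276 147 1.655;python3 - <<'E'
from cell import get_image
import cv2,numpy as np
s=get_image("side")[:,:,::-1];t=get_image("top")[:,:,::-1]
cv2.imwrite("pics/c5.png",np.hstack([cv2.resize(s[90:190,285:385],(396,396),interpolation=cv2.INTER_CUBIC),cv2.resize(t[190:290,370:470],(396,396),interpolation=cv2.INTER_CUBIC)]))
E
```

```text
t 7.97 pos [ 498.8 -272.8  224.7] q [-0.62  0.16  0.06  1.48  0.   -0.7 ] F [-0.3  0.1 -1.1] gap 9.4 gf 29.4
shift [-5.6 -3.8 77.7] turn [ 0.002 -0.001  0.002]
```

View pics/c5.png

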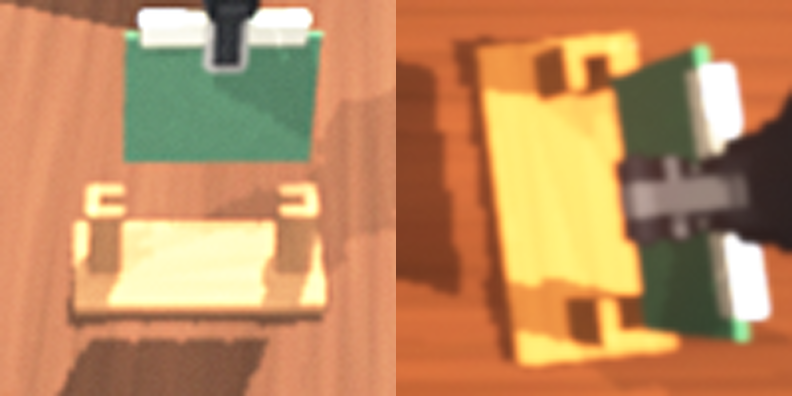

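The side crop shows the board hanging level above the stand (lower corners at (125,160) and (310,160)), with the slot mouths at (105,200) and (298,200). I'll check the alignment in numbers before lowering.

```bash
python3 - <<'E'
from h import *
S=lambda a:[(285+(u+.5)/3.96-.5,90+(v+.5)/3.96-.5) for u,v in a]
T=lambda a:[(370+(u+.5)/3.96-.5,190+(v+.5)/3.96-.5) for u,v in a]
z=86.8
R=np.float64
for n,q in(("side low",{"side":(R([[50,0,z],[-50,0,z]]),S([(125,161),(310,161)]))}),
 ("side rail top",{"side":(R([[42,5,z+90],[42,5,z+76],[-42,5,z+90],[-42,5,z+76]]),S([(140,12),(140,44),(311,12),(311,45)]))}),
 ("top rail",{"top":(R([[42,-5,z+90],[-42,-5,z+90],[42,5,z+90],[-42,5,z+90]]),T([(735,63),(768,318),(697,65),(727,322)]-np.array([396,0])))}),
 ("slot side",{"side":(R([[57,0,55],[-57,0,55]]),S([(122,200),(283,198)]))}),
 ("slot top",{"top":(R([[57,0,55],[-57,0,55]]),T([(597-396,70),(605-396,318)]))}),
 ):
    p,e=fit(q,[505,-274,.1]);print(n,np.round(p,3),np.round(e,1).tolist())
E
```

```text
side low [ 4.98796e+02 -2.70716e+02  8.30000e-02] [[-0.2, 0.0], [0.2, -0.0]]
side rail top [ 4.99387e+02 -2.77834e+02  6.60000e-02] [[0.7, 1.1], [0.5, -1.1], [-0.3, 1.4], [-0.9, -1.1]]
top rail [ 4.99525e+02 -2.72331e+02  6.40000e-02] [[-1.0, 0.5], [-1.6, -0.3], [1.2, 0.5], [1.2, -0.7]]
slot side [ 5.07177e+02 -2.76937e+02  1.03000e-01] [[-6.6, 0.0], [5.2, -0.1]]
slot top [ 5.07048e+02 -2.71543e+02 -2.00000e-02] [[0.0, -5.0], [-0.0, 2.9]]
```

Call:
carry_out(series=[-3, -2, 0, 0, 0, 0, -6, -4.5, 4, 0, 0, 0, -6, -4.5, 10, 0, 0, 0, -6, -4.5, 17, 0, 0, 0, -6, -4.5, 24, 0, 0, 0, -6, -4.5, 31, 0, 0, 0, -6, -4.5, 38, 0, 0, 0, -6, -4.5, 45, 0, 0, 0, -6, -4.5, 52, 0, 0, 0, -6, -4.5, 58, 0, 0, 0, -6, -4.5, 62, 0, 0, 0, -6, -4.5, 62, 0, 0, 0])

```text
t: 9.07
eef_pos: [504.7, -277.6, 162.5]
ee_rot: [0.132, -3.137, -0.002]
ft_force: [1.2, 0.9, -0.7]
finger_gap: 9.3
gripper_force: 29.5
```

```bash
python3 d.py 505 -276 148 1.655;python3 - <<'E'
from cell import get_image
import cv2,numpy as np
s=get_image("side")[:,:,::-1];t=get_image("top")[:,:,::-1]
cv2.imwrite("pics/c6.png",np.hstack([cv2.resize(s[90:190,285:385],(396,396),interpolation=cv2.INTER_CUBIC),cv2.resize(t[190:290,370:470],(396,396),interpolation=cv2.INTER_CUBIC)]))
E
```

```text
t 9.07 pos [ 504.7 -277.6  162.5] q [-0.62  0.2  -0.02  1.36  0.   -0.7 ] F [ 1.2  0.9 -0.7] gap 9.3 gf 29.5
shift [-0.4  1.6 14.5] turn [ 0.002 -0.002 -0.   ]
```

View pics/c6.png

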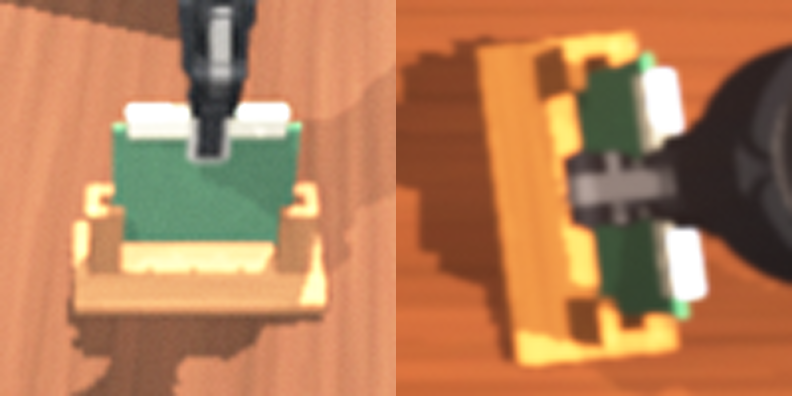

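The board has entered the slot between both posts (side crop: board edges at 115 and 297, with posts around 105 and 298). I'll lower the rest of the way.

Call:
carry_out(series=[0, 0, 3, 0, 0, 0, 0, 0, 6, 0, 0, 0, 0, 0, 9, 0, 0, 0, 0, 0, 11, 0, 0, 0, 0, 0, 13, 0, 0, 0, 0, 0, 14, 0, 0, 0, 0, 0, 14, 0, 0, 0, 0, 0, 14, 0, 0, 0])

```text
t: 9.83
eef_pos: [505.3, -278.0, 149.8]
ee_rot: [0.132, -3.139, -0.0]
ft_force: [0.1, -0.5, -1.3]
finger_gap: 9.7
gripper_force: 29.5
```

Call:
carry_out(series=[0, 0, 1, 0, 0, 0, 0, 0, 1, 0, 0, 0, 0, 0, 1.5, 0, 0, 0, 0, 0, 1.5, 0, 0, 0])

```text
t: 10.17
eef_pos: [505.3, -278.0, 148.4]
ee_rot: [-0.132, 3.139, -0.0]
ft_force: [0.4, 0.0, -1.4]
finger_gap: 9.6
gripper_force: 29.5
```

Call:
carry_out(series=[0, 0, 0.5, 0, 0, 0, 0, 0, 1, 0, 0, 0, 0, 0, 1.5, 0, 0, 0, 0, 0, 1.5, 0, 0, 0])

```text
t: 10.5
eef_pos: [505.4, -278.3, 147.9]
ee_rot: [-0.132, 3.138, -0.001]
ft_force: [-1.7, 0.2, 4.2]
finger_gap: 9.2
gripper_force: 30.3
```

The board is touching the stand floor (about 5 N up). I'll release gently and then rise.

Call:
carry_out(series=[0, 0, 0, 0, 0, 0, 0, 0, 0, 0, 0, 0, 0, 0, 0, 0, 0, 0, 0, 0, 0, 0, 0, 0], hand=205)

```text
t: 10.83
eef_pos: [505.2, -278.0, 146.5]
ee_rot: [0.132, -3.139, -0.001]
ft_force: [-0.5, -0.4, 0.1]
finger_gap: 16.9
gripper_force: 0.0
```

Call:
carry_out(series=[0, 0, 0, 0, 0, 0, 0, 0, 0, 0, 0, 0, 0, 0, 0, 0, 0, 0, 0, 0, 0, 0, 0, 0, 0, 0, 0, 0, 0, 0, 0, 0, -3, 0, 0, 0, 0, 0, -12, 0, 0, 0, 0, 0, -28, 0, 0, 0, 0, 0, -48, 0, 0, 0, 0, 0, -70, 0, 0, 0, 0, 0, -90, 0, 0, 0, 0, 0, -100, 0, 0, 0], hand=80)

```text
t: 11.83
eef_pos: [506.3, -278.7, 251.2]
ee_rot: [-0.132, 3.134, -0.005]
ft_force: [-0.3, -0.8, 0.1]
finger_gap: 58.6
gripper_force: 0.0
```

```bash
python3 d.py 560.3 86.3 250 0.234; python3 d.py 560.3 86.3 250 3.375;python3 - <<'E'
from cell import get_image
import cv2,numpy as np
s=get_image("side")[:,:,::-1];t=get_image("top")[:,:,::-1]
a=cv2.resize(s[100:180,295:375],(390,390));b=cv2.resize(t[155:245,150:260],(400,327),interpolation=cv2.INTER_CUBIC)
o=np.zeros((390,790,3),np.uint8);o[:,:390]=a;o[:327,390:]=b
cv2.imwrite("pics/c7.png",o)
c=cv2.resize(s[235:325,240:340],None,fx=6,fy=6,interpolation=cv2.INTER_CUBIC);cv2.imwrite("pics/c8.png",c)
E
```

```text
t 11.83 pos [ 506.3 -278.7  251.2] q [-0.62  0.17  0.13  1.52 -0.   -0.7 ] F [-0.3 -0.8  0.1] gap 58.6 gf 0.0
shift [-8.460e+01  3.592e+02  2.000e-01] turn [0.    0.006 1.421]
t 11.83 pos [ 506.3 -278.7  251.2] q [-0.62  0.17  0.13  1.52 -0.   -0.7 ] F [-0.3 -0.8  0.1] gap 58.6 gf 0.0
shift [-8.460e+01  3.592e+02  2.000e-01] turn [-0.006  0.    -1.72 ]
```

View pics/c7.png

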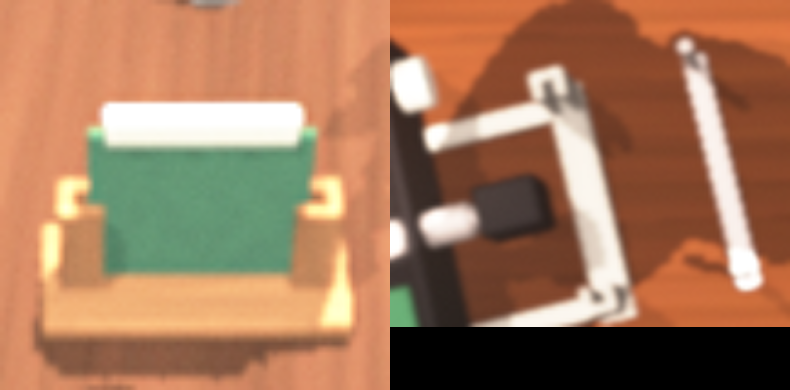

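The side crop shows the board upright in the stand, with the rail at (200,125) and both ends in the posts. The aerial block is free at (510,208), with the gauge at (720,160). I'll refine the block-to-gauge distance with intensity profiles along the pull axis, in the two original or new frames.

```bash
python3 - <<'E'
from h import *
from cell import get_image
p=[556.9,100.9,.234]
for c in("top","side"):
    im=cv2.cvtColor(get_image(c),cv2.COLOR_RGB2GRAY).astype(np.float32)
    np.save(f"pics/{c}9.npy",im)
    def prof(ys,xs,z):
        P=place(p,[[x,y,z] for y in ys for x in xs]);q=proj(c,P).astype(np.float32)
        return cv2.remap(im,q[:,:1],q[:,1:],cv2.INTER_CUBIC).reshape(len(ys),len(xs)).mean(1)
    ys=np.arange(-20,12,2.)
    for z in(55,25): print(c,"block z",z,[f"{y:.0f}:{v:.0f}" for y,v in zip(ys,prof(ys,np.arange(-8,9,2.),z))])
    ys=np.arange(-92,-66,1.)
    for nm,xs in(("L",np.arange(-40,-9,3.)),("R",np.arange(10,41,3.))):
        v=prof(ys,xs,6);w=np.clip(v-(v.min()+v.max())/2,0,None);print(c,"bar",nm,v.round().astype(int).tolist(),"centroid",round((w*ys).sum()/w.sum(),2))
    for x0 in(52,-52):
        g=np.array([[x,y] for x in np.arange(x0-8,x0+9) for y in np.arange(-88,-68.)])
        q=proj(c,place(p,np.c_[g,np.full(len(g),50)])).astype(np.float32)
        v=cv2.remap(im,q[:,:1],q[:,1:],cv2.INTER_CUBIC).ravel();w=np.clip(v-200,0,None)
        print(c,"pin",x0,(g*w[:,None]).sum(0)/max(w.sum(),1),v.max())
E
```

```text
top block z 55 ['-20:246', '-18:245', '-16:242', '-14:211', '-12:135', '-10:90', '-8:86', '-6:78', '-4:59', '-2:42', '0:41', '2:51', '4:59', '6:62', '8:62', '10:63']
top block z 25 ['-20:246', '-18:247', '-16:245', '-14:242', '-12:238', '-10:219', '-8:162', '-6:101', '-4:84', '-2:81', '0:67', '2:47', '4:37', '6:41', '8:50', '10:56']
top bar L [83, 83, 83, 83, 83, 84, 95, 120, 157, 197, 224, 237, 242, 243, 244, 244, 242, 236, 220, 191, 153, 119, 100, 94, 95, 97] centroid -78.06
top bar R [82, 82, 82, 81, 81, 82, 90, 112, 148, 187, 219, 235, 242, 244, 245, 245, 244, 240, 228, 202, 164, 126, 101, 89, 86, 86] centroid -77.81
top pin 52 [ 52.45968815 -77.92456517] 235.9195
top pin -52 [-51.94164628 -80.87562078] 258.41028
side block z 55 ['-20:102', '-18:103', '-16:103', '-14:103', '-12:103', '-10:103', '-8:103', '-6:104', '-4:104', '-2:105', '0:97', '2:76', '4:53', '6:47', '8:49', '10:50']
side block z 25 ['-20:88', '-18:66', '-16:50', '-14:47', '-12:50', '-10:50', '-8:49', '-6:50', '-4:49', '-2:49', '0:49', '2:49', '4:48', '6:48', '8:55', '10:55']
side bar L [101, 100, 99, 97, 94, 95, 103, 123, 157, 197, 230, 247, 251, 252, 251, 250, 250, 251, 250, 250, 243, 227, 202, 172, 143, 121] centroid -76.52
side bar R [100, 99, 98, 96, 92, 91, 99, 117, 149, 190, 226, 246, 252, 252, 252, 251, 251, 252, 252, 252, 246, 231, 208, 178, 148, 123] centroid -76.31
side pin 52 [ 53.21812454 -77.05891489] 255.0023
side pin -52 [-50.95456867 -77.72342344] 267.30725
```

Call:
carry_out(series=[-4, 19, 0, 0, 0, 0.12, -11, 52, 0, 0, 0, 0.24, -18, 87, 0, 0, 0, 0.36, -25, 122, 0, 0, 0, 0.48, -32, 158, 0, 0, 0, 0.6, -40, 194, 0, 0, 0, 0.72, -47, 230, 0, 0, 0, 0.84, -55, 266, 0, 0, 0, 0.96, -62, 302, 0, 0, 0, 1.08, -69, 337, 0, 0, 0, 1.2, -76, 368, 0, 0, 0, 1.31, -80, 388, 0, 0, 0, 1.42], hand=120)

```text
t: 13.03
eef_pos: [551.3, 118.5, 244.4]
ee_rot: [-1.948, -2.46, 0.003]
ft_force: [0.4, 0.1, 0.4]
finger_gap: 45.3
gripper_force: 0.0
```

```bash
python3 d.py 553.6 115 96 0.234
```

```text
t 13.03 pos [551.3 118.5 244.4] q [0.09 0.15 0.09 1.52 0.   1.43] F [0.4 0.1 0.4] gap 45.3 gf 0.0
shift [ -4.2   2.  148.4] turn [-0.004 -0.002 -0.002]
```

Call:
carry_out(series=[-2, 1, 12, 0, 0, 0, -4, 2, 28, 0, 0, 0, -4, 2, 46, 0, 0, 0, -4, 2, 64, 0, 0, 0, -4, 2, 82, 0, 0, 0, -4, 2, 99, 0, 0, 0, -4, 2, 114, 0, 0, 0, -4, 2, 127, 0, 0, 0, -4, 2, 137, 0, 0, 0, -4, 2, 144, 0, 0, 0, -4, 2, 148, 0, 0, 0, -4, 2, 148, 0, 0, 0])

```text
t: 14.03
eef_pos: [554.4, 111.5, 97.4]
ee_rot: [-1.945, -2.465, 0.003]
ft_force: [-0.4, -0.4, -0.6]
finger_gap: 45.0
gripper_force: 0.0
```

Call:
carry_out(series=[0, 0, 0, 0, 0, 0, 0, 0, 0, 0, 0, 0, 0, 0, 0, 0, 0, 0, 0, 0, 0, 0, 0, 0, 0, 0, 0, 0, 0, 0, 0, 0, 0, 0, 0, 0, 0, 0, 0, 0, 0, 0], hand=255, grip_force=50)

```text
t: 14.62
eef_pos: [554.5, 111.6, 99.9]
ee_rot: [-1.945, -2.467, 0.002]
ft_force: [-5.9, -0.9, 4.2]
finger_gap: 22.8
gripper_force: 51.9
```

```bash
python3 d.py 553.6 115 96 0.234
```

```text
t 14.62 pos [554.5 111.6  99.9] q [ 0.08  0.21 -0.13  1.23 -0.    1.42] F [-5.9 -0.9  4.2] gap 22.8 gf 51.9
shift [ 3.5 -0.1  3.9] turn [-0.002  0.001  0.001]
```

Call:
carry_out(series=[-1, -1, 0, 0, 0, 0, -4, -1, 0, 0, 0, 0, -9, -1, 0, 0, 0, 0, -15, -1, 0, 0, 0, 0, -22, -1, 0, 0, 0, 0, -30, -1, 0, 0, 0, 0, -38, -1, 0, 0, 0, 0, -46, -1, 0, 0, 0, 0, -54, -1, 0, 0, 0, 0, -61, -1, 0, 0, 0, 0, -67, -1, 0, 0, 0, 0, -71, -1, 0, 0, 0, 0])

```text
t: 15.62
eef_pos: [570.9, 43.8, 99.9]
ee_rot: [-1.943, -2.466, -0.006]
ft_force: [-4.1, 6.7, 5.3]
finger_gap: 23.3
gripper_force: 52.0
```

Call:
carry_out(series=[-2, 0, 0, 0, 0, 0, -4, 0, 0, 0, 0, 0, -6, 0, 0, 0, 0, 0, -6, 0, 0, 0, 0, 0, -6, 0, 0, 0, 0, 0, -6, 0, 0, 0, 0, 0])

```text
t: 16.12
eef_pos: [572.2, 38.4, 99.9]
ee_rot: [-1.943, -2.466, -0.005]
ft_force: [-3.8, 6.2, 6.0]
finger_gap: 22.9
gripper_force: 52.0
```

```bash
python3 d.py 572.8 34.7 99.9 0.234; python3 - <<'E'
from h import *
from cell import get_image
p=[556.9,100.9,.234]
ims={c:get_image(c) for c in("side","top")}
for c in ims:
  for nm,im in(("before",np.load(f"pics/{c}9.npy")),("now",cv2.cvtColor(ims[c],cv2.COLOR_RGB2GRAY).astype(np.float32))):
    s=0 if nm=="before" else -78
    for z in ((55,) if c=="side" else (55,25)):
      ys=np.arange(-10,10,1.)+s;xs=np.arange(-8,9,2.)
      q=proj(c,place(p,[[x,y,z] for y in ys for x in xs])).astype(np.float32)
      print(c,nm,z,cv2.remap(im,q[:,:1],q[:,1:],cv2.INTER_CUBIC).reshape(len(ys),len(xs)).mean(1).round().astype(int).tolist())
a=cv2.resize(ims["side"][225:295,240:335],(532,392),interpolation=cv2.INTER_CUBIC)
b=cv2.resize(ims["top"][160:240,210:260],(245,392),interpolation=cv2.INTER_CUBIC)
cv2.imwrite("pics/c10.png",np.hstack([a,b])[:,:,::-1])
E
```

```text
t 16.12 pos [572.2  38.4  99.9] q [-0.05  0.23 -0.11  1.23  0.    1.28] F [-3.8  6.2  6. ] gap 22.9 gf 52.0
shift [-3.7 -0.3  0. ] turn [ 0.001 -0.004  0.002]
side before 55 [103, 103, 103, 104, 104, 104, 104, 105, 105, 103, 97, 88, 76, 64, 53, 48, 47, 47, 49, 50]
side now 55 [160, 161, 162, 162, 163, 164, 164, 163, 163, 163, 161, 159, 154, 147, 137, 125, 114, 106, 100, 97]
top before 55 [90, 87, 86, 83, 78, 70, 59, 49, 42, 40, 41, 46, 51, 56, 59, 61, 62, 62, 62, 63]
top before 25 [219, 195, 162, 127, 101, 88, 84, 83, 81, 76, 67, 57, 47, 40, 37, 38, 41, 46, 50, 53]
top now 55 [61, 61, 61, 61, 61, 60, 61, 62, 64, 67, 69, 70, 72, 74, 75, 76, 76, 74, 72, 69]
top now 25 [75, 75, 78, 85, 90, 93, 90, 86, 80, 74, 68, 64, 62, 62, 63, 64, 66, 66, 67, 67]
```

View pics/c10.png

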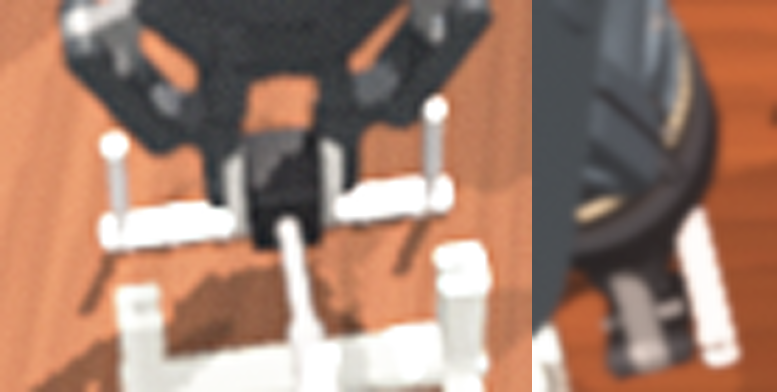

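The side crop shows the block between the pins, with the front top edge at (280,132) and the pin tops at (114,146) and (435,110). The block is still a little short: displacement is 75.3 mm by TCP and 75.4 mm by image, against about 79.2 wanted. I'll pull 3.9 more.

Call:
carry_out(series=[-1.3, 0, 0, 0, 0, 0, -2.6, 0, 0, 0, 0, 0, -3.9, 0, 0, 0, 0, 0, -3.9, 0, 0, 0, 0, 0, -3.9, 0, 0, 0, 0, 0, -3.9, 0, 0, 0, 0, 0])

```text
t: 16.72
eef_pos: [573.1, 34.7, 99.9]
ee_rot: [-1.942, -2.466, -0.005]
ft_force: [-4.4, 5.6, 5.9]
finger_gap: 23.2
gripper_force: 52.1
```

```bash
python3 d.py 572.8 34.5 99.9 0.234; python3 - <<'E'
from h import *
from cell import get_image,finder
im=cv2.cvtColor(get_image("side"),cv2.COLOR_RGB2GRAY).astype(np.float32)
ys=np.arange(-10,10,1.)-78;xs=np.arange(-8,9,2.)
q=proj("side",place([556.9,100.9,.234],[[x,y,55] for y in ys for x in xs])).astype(np.float32)
print(cv2.remap(im,q[:,:1],q[:,1:],cv2.INTER_CUBIC).reshape(len(ys),len(xs)).mean(1).round().astype(int).tolist())
for t in("board","can","tape","screwdriver"): print(t,[(round(r["confidence"],2),r["bbox"]) for r in finder.regions_of("side",t)])
E
```

```text
t 16.72 pos [573.1  34.7  99.9] q [-0.06  0.23 -0.11  1.23  0.    1.28] F [-4.4  5.6  5.9] gap 23.2 gf 52.1
shift [-0.1 -0.3  0. ] turn [ 0.001 -0.004  0.003]
[162, 163, 164, 165, 165, 163, 161, 158, 153, 145, 134, 123, 113, 107, 103, 102, 101, 99, 97, 95]
board [(0.92, [183.8, 253.3, 35.5, 43.7]), (0.59, [313.8, 122.1, 45.1, 35.4])]
can [(0.96, [188.5, 180.4, 36.0, 72.5])]
tape [(0.7, [379.5, 229.4, 37.1, 32.0])]
screwdriver [(0.63, [208.9, 150.4, 54.4, 14.6])]
```

The block's front edge now sits at local y = -77.7. The pins and bar are at -77.7 to -78.2, the board stands in its stand, and the other things have not moved.

```bash
python3 -c "
from cell import sign_off
print(sign_off())"
```

```text
the job is handed in; nothing more can be done
None
```

I handed the job in at about 17 s: the board stands upright in the wooden stand, and the gripper still holds the aerial block, pulled out about 79 mm, with its front face within about 1 mm of the gauge pins by my measurements. The can and tape roll show no movement in the last side picture. The screwdriver was found at the same place but partly outlined, and the arm never went near it.

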